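# Trim the fine current on a welding remote

### The arm

A 6-joint arm with a two-finger parallel gripper is mounted at the origin on the work surface. World frame = base frame: x ahead of the robot, y to its left, z up, the work surface at z = 0. Lengths are in m, angles in degrees, forces in N, time in s.
With the tool pointing down it reaches from about 0.4 to 0.825 m from the base axis. Payload 7 kg.
Tool frame: the origin (TCP) lies at the centre of the arm's flange, where the gripper is bolted on; the fingertips stand 178 mm ahead of it and the grasp point (between the pads) lies 159 mm ahead of it (r.tips_ahead is the z of the fingertips in the tool frame, in m); z points along the fingers, y is the line along which they close (so a half turn about z gives the same grasp; the last joint's range is limited). The gripper opens to 88 mm and grips with 3 to 60 N. Pads are 19 mm wide; open, the fingers measure 130 mm over their backs; the gripper's body (78 mm by 193 mm) begins 47 mm behind the grasp point.
Start: joints at [-58.665, 20.546, 0.682, 0, -70.136, -16.507], TCP at [0.173, -0.653, 0.405] pointing down, gripper open.
Joint ranges: [-176.03, 176.03], [-82.01, 121.73], [-58.28, 71.71], [-173.87, 95.51], [-174.79, -0.11], [-173.66, 173.66]. Speed limits (degrees/s): [136.94, 136.94, 172.46, 180, 180, 180].

### API

Orientations are given as [roll, pitch, yaw] about the fixed x, y, z axes, in that order (R = Rz(yaw) Ry(pitch) Rx(roll)).
In Python, from plant import r gives the robot as it stands. The module is installed in compiled form; this text tells all that it offers.
- The arm moves only by the shell command python3 -m pendant 'ROWS' [FORCE]. ROWS is JSON, a list that holds one entry, the list of rows, each a list of 7 numbers: the shift along the tool's x, y, z in m, then the turn, a rotation vector about the tool's x, y, z in degrees, then the gripper command: -1 is shut, 1 is fully open, values between are in proportion. A call has 1 to 5 rows; each row is the pose to reach, as a shift and turn from the pose commanded when the call began, along the tool's axes at that moment; what a row does not reach only later rows make up. A row lasts 1/10 s, in which the tool goes at most 50 mm and 8.59 degrees, less where a joint would pass 70% of its speed; a pose out of reach is approached as far as the arm can. A call with a gripper value outside its range is refused whole. The fingers move at their own pace and stop on an object; FORCE is the grip in N (left out, the last holds). Time passes only in rows, so rows that repeat a pose let the fingers close. It gives the time, the measured TCP pose, the force, the opening and the grip force at its end, in the units of the state.
- r.get_state(): the state, without advancing time (a new reading comes with each control period).
- r.capture(name): name is "scene" or "top" or "wrist"; returns the picture (384x512x3 uint8, red, green, blue); there is no depth.
- r.camera_params(name): a dict with "fx", "fy", "cx", "cy" (pixels), "R" (3x3) and "t" (3): a world point X has camera coordinates R X + t. Camera axes: x right, y down, z forward; pixel columns grow to the right and rows downward; lengths in m; the calibration is good to about 2 mm. The wrist camera is an equidistant fisheye: a pixel r from the principal point sees the ray r / f radians off the axis. A picture is of the moment at which its call begins: read the wrist's pose just before it. camera_params takes no time and is no camera call; for the wrist camera it gives the pose at the moment of the call.
- r.close_job(): hands the job in; it is judged then, once.
The state is a dict: "time_s": time; "joints": joint angles; "qd": joint speeds; "joint_torque": joint torques, N m; "tcp_pos": TCP position; "eef_rot": TCP orientation; "contact_force": force on the tool from outside, world axes, zero at the start; "moment": the same for the moment, N m; "gripper_width": finger opening in m; "gripper_force": force on a finger pad.
Only numpy, scipy, OpenCV 4.12 (cv2) and the standard library are available. Lean on these libraries where they do the work, as an engineer would, in place of code of your own. Each camera call takes 0.05 s, during which the arm holds its last target. There are 200 camera calls.

### The job

Swing up the clear spatter cover of the blue welding remote, push the small red fine-current knob down until you just feel its stop, which frees its lock, and turn it until its white line points at the orange dot, then let it rise into that click. Do not touch or turn the larger grey coarse knob around it, do not press hard on the stop and do not force the red knob round while it is locked. Then close the cover and leave everything else on the bench where it is.

Things in the scene. Friction and masses are not known exactly. Their poses are not given: they have to be found in the camera images.
- console: Blue welding remote box fixed to the bench, 210 x 210 mm (238 mm over its side tubes), 70 mm high, yawed up to 0.35 rad. Origin: centre of its underside, under the common vertical axis of its two knobs; x points to its far (hinge) edge, y left, z up. Its flat black 160 x 160 mm top panel, 70 mm above the bench, has nine white ticks, one for each click of the fine knob, 20 degrees apart about x.
- cover_grip (a point): Centre of the black round grip fin on the clear spatter cover: fin 10 mm thick across the console's y, 28 mm wide, standing 32 mm out of the cover's top, its centre 18 mm out of it. With the cover shut the centre is 142 mm above the bench and 55 mm to the near side of the knob axis. Turns with the cover.
- cover_hinge (a point): Point on the cover's hinge line, at its middle; the line runs along the console's y, 83 mm to the far side of the knob axis and 74 mm above the bench. The fin's centre moves on a circle of 154 mm radius about it.
- cover (a joint): Hinge of the clear cover (box-shaped hood 156 x 160 mm, 54 mm high, 160 g): 0 shut, growing as the near edge swings up and away to the far side, 1.9 at its stop, rad. A stiff hinge (0.2 N m): it stays where it is left.
- fine_grip (a point): Centre of the red fine knob, half-way up: round fluted knob, 20 mm diameter, on a flange 25 mm wide and 2.5 mm thick, 20 mm high in all, on a steel stem. Up, its flange is 8 mm above the coarse knob's flat top (95 mm above the bench) and it is locked in its click: push-to-turn. A soft spring holds it up: 5.5 N at first, 0.3 N more per mm.
- fine_top (a point): Centre of the top face of the red fine knob, 115 mm above the bench when up. Clicks every 20 degrees (0.349 rad) from -80 to +80 degrees about the console's x, some 4 degrees of play either way; it starts in one of the middle three. Turning friction about 0.02 N m. Let go at a click it springs up; between clicks it stays down.
- fine_aim (a point): Point that turns with the red fine knob: where the white line on the knob, drawn on outward, meets the circle on which the coloured dots stand (46 mm from the knob axis, 4 mm above the panel when the knob is up).
- fine: The red fine knob as a solid. Origin on its axis, x along its white line. Pushed 2 to 6.5 mm (unlike from box to box; found by feel) it meets a firm stop, its collar on the coarse knob's shaft; only in the last 0.3 mm does its lock let go. Turned while bearing on it with over 4 N (10 to 11 N of push in all) it drags the coarse knob round; over 12 N harms it. Forced round while locked (over 0.24 N m) it is damaged.
- coarse: The grey coarse-current knob round the fine one: fluted, 54 mm diameter, 16 mm high, its flat top 87 mm above the bench. Origin on the axis, 1 mm above the panel; x along its own white line. It turns very easily (0.04 N m), stands at any angle up to 1.2 rad either way of the console's x, and must stay there.
- coarse_mark (a point): End of the white line on the coarse knob's upper rim, 27 mm from the axis.
- orange_dot: Orange magnet disc that marks the wanted setting, 14 mm diameter and 4 mm high, on the panel 46 mm from the knob axis, at a click 60 degrees to the left or to the right of the console's x. Origin: centre of its underside. A green disc of the same size marks another job on the other side.
- green_dot: Green magnet disc of another job, same size, on the other side. Not wanted.
- chipping_hammer: Chipping hammer, 245 mm, loose on the bench to the left of the console.
- wire_brush: Wooden wire brush, 240 mm, loose on the bench to the right of the console.
- magnet_square: Red welding magnet, 110 mm, loose.
- soapstone: Flat soapstone marker holder, 165 mm, loose between the console and the brush.
- g_clamp: Blue G-clamp lying flat, 150 mm, loose.

How it is judged:
By the outcome, as a careful person would: the job done as asked, in the order asked, and still so for the second after the job is handed in, with the robot touching nothing.
It also fails if it takes over 72 s, if anything falls off the work surface, if the arm or the gripper's body presses on something with over 40 N, if the wrist force passes 120 N, or if a joint passes its speed limit or range.

## Working session

There is one attempt and no reset: what is moved stays moved. The work goes in short steps, Python scripts to look and compute and a shell command to move; the robot and the scene stay as the last step left them, time stands still between calls to the robot, and variables do not carry over. Pictures are saved under pics/ and viewed, at most 13 in all, crops included, and the job is handed in when it is done.

```bash
mkdir -p pics; python3 - <<'E'
from plant import r
import cv2,numpy as np
s=r.get_state();print(s)
ims=[]
for n in("scene","top","wrist"):
    p=r.camera_params(n);print(n,{k:np.round(v,4).tolist() for k,v in p.items()})
    im=r.capture(n);cv2.imwrite(f"pics/{n}0.png",im[...,::-1]);ims.append(im)
a=np.vstack([ims[0],ims[1]])[...,::-1]
cv2.imwrite("pics/a.png",cv2.resize(a,(400,600)))
E
```

```text
{'time_s': 0.0, 'joints': array([-5.86668129e+01,  2.05903468e+01,  6.32448544e-01, -2.11725463e-02,
       -7.01355252e+01, -1.65055077e+01]), 'qd': array([ 0.07354383, -0.05335192, -0.0431006 , -0.01813727,  0.03768958,
        0.08848731]), 'joint_torque': array([-6.95468661e-04, -5.82728970e+01,  2.93055063e+01,  6.99737549e+00,
        6.85686129e-03, -1.92866296e-04]), 'tcp_pos': array([ 0.17267092, -0.65232617,  0.40372135]), 'eef_rot': array([ 1.79904771e+02, -7.46171100e-03, -1.65179525e+02]), 'contact_force': array([-0.16662072, -0.22232502, -0.48485288]), 'moment': array([ 0.01590262, -0.01382165, -0.09241584]), 'gripper_force': 0.0, 'gripper_width': 0.0882826227939875}
scene {'fx': 482.9964, 'fy': 482.9964, 'cx': 266.0185, 'cy': 195.5423, 'R': [[-0.204, 0.9788, 0.0198], [0.6959, 0.1592, -0.7002], [-0.6885, -0.1291, -0.7136]], 't': [0.1019, -0.2898, 1.7857]}
top {'fx': 360.3836, 'fy': 360.3836, 'cx': 258.4139, 'cy': 196.3871, 'R': [[-0.0197, -0.9997, 0.0124], [-0.9927, 0.0181, -0.119], [0.1188, -0.0147, -0.9928]], 't': [0.0063, 0.5285, 1.0417]}
wrist {'fx': 297.3186, 'fy': 297.3186, 'cx': 252.0129, 'cy': 195.2334, 'R': [[-0.2558, 0.9667, 0.0019], [0.9216, 0.2432, 0.3026], [0.2921, 0.0791, -0.9531]], 't': [0.6742, -0.0382, 0.3922]}
```

View pics/top0.png

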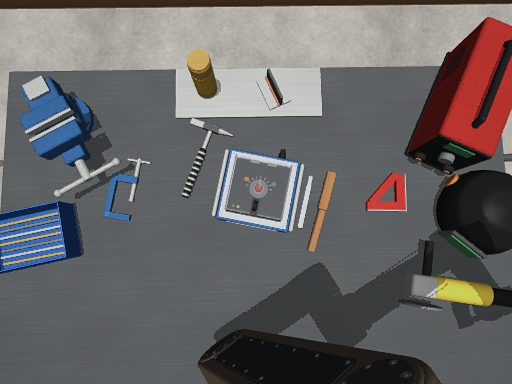

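View pics/scene0.png

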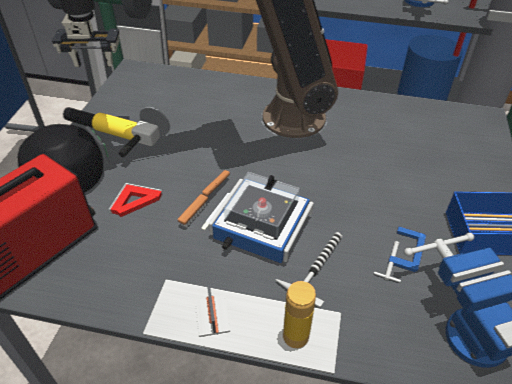

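The top view shows the console at about (258,190) with the red knob at (258,187) and the fin near (255,207). In the scene view the knob is at (262,203) and the fin at about (270,183). I'll enlarge both.

```bash
python3 - <<'E'
import cv2,numpy as np
t=cv2.imread("pics/top0.png")[140:240,205:310];s=cv2.imread("pics/scene0.png")[165:265,205:320]
t=cv2.resize(t,None,fx=3.7,fy=3.7,interpolation=cv2.INTER_CUBIC);s=cv2.resize(s,None,fx=3.7,fy=3.7,interpolation=cv2.INTER_CUBIC)
cv2.imwrite("pics/c1.png",np.hstack([t,s]))
E
```

```text
(no output)
```

View pics/c1.png

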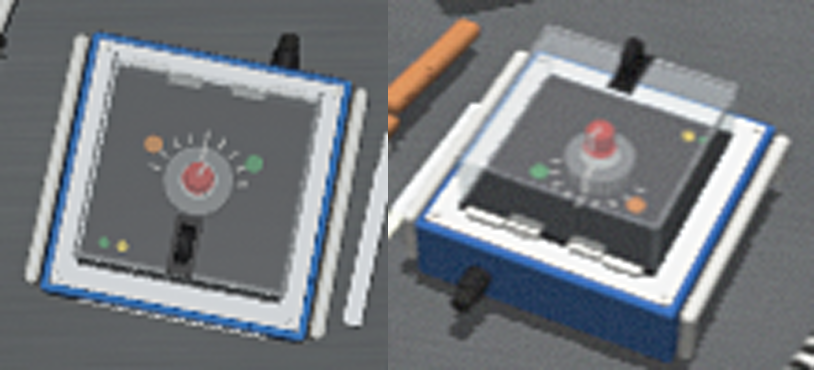

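The crop shows the orange dot on the console's left at top pixel (246.6,178.9) and the green one at (273.6,184.1). The knob is at (258.8,187.9), and the fin is dark at about (255,206).

```bash
cat > h.py <<'E'
from plant import r
import cv2,numpy as np
def ray(P,u,v,fish=False):
    x=np.array([(u-P["cx"])/P["fx"],(v-P["cy"])/P["fy"],1.])
    if fish:
        th=np.hypot(x[0],x[1]);k=np.sin(th)/th if th>1e-9 else 1
        x=np.array([x[0]*k,x[1]*k,np.cos(th)])
    R=np.array(P["R"]);return -R.T@P["t"],R.T@x/np.linalg.norm(x)
def onz(P,u,v,z,fish=False):
    o,d=ray(P,u,v,fish);return o+d*(z-o[2])/d[2]
def tri(*rs):
    A=0;b=0
    for o,d in rs:
        M=np.eye(3)-np.outer(d,d);A=A+M;b=b+M@o
    X=np.linalg.solve(A,b);return X,[round(1e3*np.linalg.norm((np.eye(3)-np.outer(d,d))@(X-o)),1) for o,d in rs]
def px(P,X,fish=False):
    c=np.array(P["R"])@X+P["t"]
    if fish:
        n=np.hypot(c[0],c[1]);k=np.arctan2(n,c[2])/n
        return c[0]*k*P["fx"]+P["cx"],c[1]*k*P["fy"]+P["cy"]
    return c[0]/c[2]*P["fx"]+P["cx"],c[1]/c[2]*P["fy"]+P["cy"]
def tool(X,grasp=.159):
    "world point -> shift in tool axes bringing the grasp point there"
    from scipy.spatial.transform import Rotation as R
    s=r.get_state();Rm=R.from_euler('xyz',s["eef_rot"],degrees=True)
    return Rm.inv().apply(np.asarray(X)-s["tcp_pos"])-[0,0,grasp]
E
python3 - <<'E'
from h import *
T=r.camera_params("top");S=r.camera_params("scene")
t=lambda x,y:(205+x/3.7,140+y/3.7)
s=lambda x,y:(205+(x-388)/3.7,165+y/3.7)
print("knob",tri(ray(T,*t(200,176)),ray(S,*s(600,135))))
print("fin",tri(ray(T,*t(185,245)),ray(S,*s(630,65))))
c=np.array([onz(T,*t(*p),.07)[:2] for p in[(93,36),(352,80),(303,338),(42,288)]])
print(c,c.mean(0))
for a,b in((3,0),(2,1),(1,0),(2,3)):
    d=c[b]-c[a];print(np.degrees(np.arctan2(d[1],d[0])),np.linalg.norm(d))
print("dots",onz(T,*t(154,144),.074),onz(T,*t(254,163),.074),"knob",onz(T,*t(200,177),.115))
print(onz(S,*s(636,205),.074),onz(S,*s(540,172),.074))
E
```

```text
knob (array([ 0.54451085, -0.00410373,  0.10289277]), [np.float64(0.9), np.float64(0.9)])
fin (array([0.49039201, 0.00776556, 0.12728574]), [np.float64(0.4), np.float64(0.4)])
[[ 0.66222237  0.07647282]
 [ 0.62347549 -0.12652893]
 [ 0.42239973 -0.08210208]
 [ 0.46457677  0.11771563]] [ 0.54316859 -0.00361064]
-11.78680298349269 0.20190283231210346
-12.459097027540432 0.20592523585409359
79.19394530700747 0.20666646912775813
78.08110123973401 0.2042205171450126
dots [0.57457756 0.02976574 0.074     ] [ 0.55827043 -0.04759799  0.074     ] knob [ 0.54215179 -0.00475799  0.115     ]
[0.58173426 0.03255606 0.074     ] [ 0.5651803  -0.04469254  0.074     ]
```

```bash
cat >> h.py <<'E'
from scipy.spatial.transform import Rotation as Ro
C=[.544,-.0045];YAW=-11.9
def world(p):
    a=np.radians(YAW);c,s=np.cos(a),np.sin(a)
    return np.array([C[0]+c*p[0]-s*p[1],C[1]+s*p[0]+c*p[1],p[2]])
def cons(X):
    a=np.radians(YAW);c,s=np.cos(a),np.sin(a);d=np.asarray(X)[:2]-C
    return np.array([c*d[0]+s*d[1],-s*d[0]+c*d[1],X[2]])
def pose(p,tilt=0,twist=0):
    "grasp point p in console frame; tilt about tool y, twist about world z"
    Rt=Ro.from_euler('z',YAW+180+twist,degrees=True)*Ro.from_euler('x',180,degrees=True)*Ro.from_euler('y',tilt,degrees=True)
    return world(p)-Rt.apply([0,0,.159]),Rt
def row(p,tilt=0,twist=0,base=None):
    t,Rt=pose(p,tilt,twist)
    if base is None:
        s=r.get_state();b,Rb=s["tcp_pos"],Ro.from_euler('xyz',s["eef_rot"],degrees=True)
    else: b,Rb=base
    print(np.round(Rb.inv().apply(t-b),4).tolist(),np.round((Rb.inv()*Rt).as_rotvec(degrees=True),2).tolist())
E
python3 -c "
from h import *
row((-.055,0,.26))"
```

```text
[-0.4756, 0.5561, -0.0144] [0.07, -0.02, 26.72]
```

```bash
python3 -m pendant '[[[-0.4756,0.5561,-0.0144,0,0,26.72,0.0],[-0.4756,0.5561,-0.0144,0,0,26.72,0.0],[-0.4756,0.5561,-0.0144,0,0,26.72,0.0],[-0.4756,0.5561,-0.0144,0,0,26.72,0.0],[-0.4756,0.5561,-0.0144,0,0,26.72,0.0]]]' 20;  python3 -c "
from h import *
row((-.055,0,.26))"
```

```text
time_s: 0.65
tcp_pos: [0.2799, -0.4293, 0.4094]
eef_rot: [180.0, -0.0, 168.0]
contact_force: [1.5, -0.3, 0.9]
gripper_width: 0.0531
gripper_force: 0.0
[-0.1151, 0.4703, -0.0096] [0.01, -0.01, -0.09]
```

```bash
M='python3 -m pendant'; $M '[[[-0.115,0.47,-0.0096,0,0,0,0.0],[-0.115,0.47,-0.0096,0,0,0,0.0],[-0.115,0.47,-0.0096,0,0,0,0.0],[-0.115,0.47,-0.0096,0,0,0,0.0],[-0.115,0.47,-0.0096,0,0,0,0.0]]]' | sed -n 2p;  python3 -c "
from h import *
row((-.055,0,.26))"
```

```text
tcp_pos: [0.3879, -0.2038, 0.4148]
[-0.0567, 0.2272, -0.0041] [0.01, 0.04, 0.0]
```

```bash
python3 -m pendant '[[[-0.0567,0.2272,-0.0041,0,0,0,0.0],[-0.0567,0.2272,-0.0041,0,0,0,0.0],[-0.0567,0.2272,-0.0041,0,0,0,0.0],[-0.0567,0.2272,-0.0041,0,0,0,0.0],[-0.0567,0.2272,-0.0041,0,0,0,0.0]]]' | sed -n 2,4p;  python3 -c "
from h import *
row((-.055,0,.26))
print(r.get_state()['joints'])
P=r.camera_params('wrist');im=r.capture('wrist');cv2.imwrite('pics/w1.png',im[...,::-1])
import pickle;pickle.dump(P,open('w1.pkl','wb'))
print(-P['R'].T@P['t'])
for p in((-.055,0,.142),(0,0,.115),(-.083,0,.074)):print(px(P,world(p),True))
"
```

```text
tcp_pos: [0.4908, 0.0077, 0.4187]
eef_rot: [180.0, 0.0, 168.2]
contact_force: [-0.6, -0.7, 0.3]
[0.0004, -0.001, -0.0003] [0.02, 0.02, 0.1]
[ 2.39045546e+01  2.38375297e+00 -2.06293989e+01 -3.76902459e-03
 -6.69583796e+01 -1.25700246e+02]
[0.4102393  0.02446211 0.3989654 ]
(np.float64(250.80255973099037), np.float64(195.43256517230995))
(np.float64(250.8638222666765), np.float64(237.2692750705332))
(np.float64(251.0151614340351), np.float64(152.5739392131952))
```

View pics/w1.png

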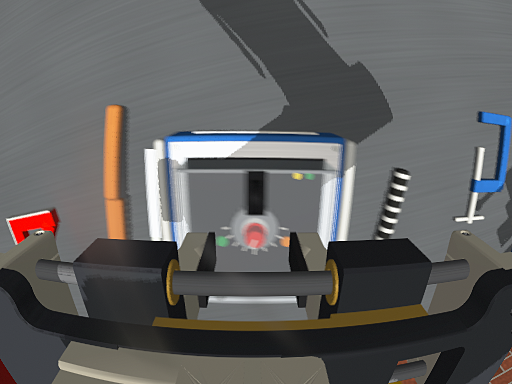

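The wrist view shows the fin at (257,190), midway between the fingers (216 to 297, mid 256), and the knob at (255,234). Gripper and fin are aligned. Next I descend with a slight back-tilt.

```bash
python3 -c "
from h import *
row((-.055,0,.149),-15)"
```

```text
[0.0431, -0.0038, 0.1159] [0.06, -14.94, 0.14]
```

```bash
python3 -m pendant '[[[0.043,-0.001,0.08,0,-15,0,0.0],[0.043,-0.001,0.08,0,-15,0,0.0],[0.043,-0.001,0.116,0,-15,0,0.0],[0.043,-0.001,0.116,0,-15,0,0.0],[0.043,-0.001,0.116,0,-15,0,0.0]]]' | sed -n 2,4p;  python3 -c "
from h import *
row((-.055,0,.149),-15)
row((-.055,0,.149),-15)
P=r.camera_params('wrist');im=r.capture('wrist');cv2.imwrite('pics/w2.png',cv2.resize(im[120:330,140:380,::-1],None,fx=2.5,fy=2.5))
"
```

```text
tcp_pos: [0.447, 0.0126, 0.302]
eef_rot: [-179.9, 14.9, 168.2]
contact_force: [0.5, -0.4, 0.5]
[-0.0023, 0.0032, 0.0] [-0.06, -0.07, 0.08]
[-0.0023, 0.0032, 0.0] [-0.06, -0.07, 0.08]
```

View pics/w2.png

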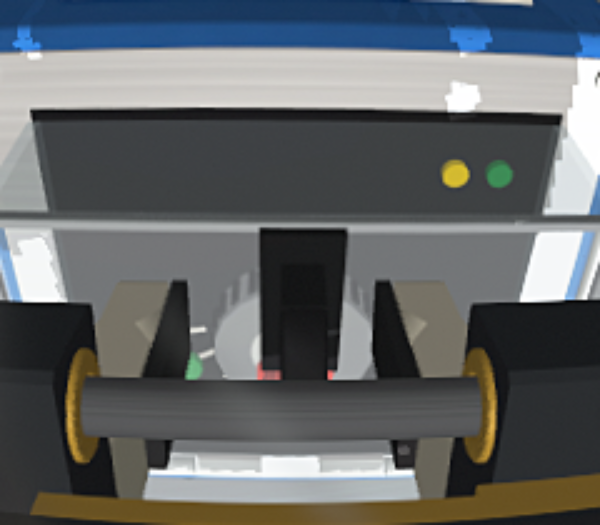

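The hand is tilted forward, which is the wrong sense, and the fin (crop x of about 304) sits some 5 mm to +y of the finger midline (281). I'll correct both, then measure again.

```bash
python3 -c "
from h import *
row((-.055,0.002,.150),12)"
```

```text
[-0.0742, 0.005, 0.0167] [-0.03, 26.97, 0.02]
```

```bash
python3 -m pendant '[[[-0.024,0.005,0.002,0,9,0,0.0],[-0.049,0.005,0.008,0,18,0,0.0],[-0.0742,0.005,0.0167,0,27,0,0.0],[-0.0742,0.005,0.0167,0,27,0,0.0],[-0.0742,0.005,0.0167,0,27,0,0.0]]]' | sed -n 2,4p;  python3 -c "
from h import *
row((-.055,0.002,.150),12)
im=r.capture('wrist')
g=im[150:330,150:370].astype(int)
cv2.imwrite('pics/w3.png',cv2.resize(im[120:330,140:380,::-1],None,fx=2.5,fy=2.5))
for v in (225,240,255):print(v,im[v,200:320].mean(1).astype(int).tolist())
row((-.055,0.002,.150),12)
"
```

```text
tcp_pos: [0.5249, 0.0017, 0.3047]
eef_rot: [-180.0, -12.1, 168.0]
contact_force: [-0.5, 0.1, 0.1]
[0.0022, -0.0002, -0.0004] [0.03, -0.14, -0.13]
225 [114, 113, 113, 112, 113, 112, 112, 112, 112, 112, 112, 112, 112, 112, 111, 112, 112, 112, 112, 113, 113, 112, 112, 112, 113, 112, 112, 112, 112, 112, 113, 113, 113, 114, 96, 63, 69, 70, 70, 69, 71, 71, 71, 70, 70, 70, 69, 71, 71, 70, 71, 71, 70, 70, 71, 71, 71, 71, 70, 70, 70, 70, 70, 70, 70, 71, 66, 87, 109, 112, 112, 111, 112, 111, 111, 112, 112, 111, 113, 111, 111, 111, 111, 111, 112, 112, 111, 112, 111, 111, 111, 112, 112, 111, 111, 111, 110, 110, 110, 110, 111, 111, 112, 110, 109, 109, 141, 186, 189, 186, 185, 185, 185, 185, 187, 193, 146, 105, 108, 109]
240 [113, 115, 113, 116, 112, 96, 64, 46, 44, 44, 42, 41, 38, 32, 25, 66, 122, 114, 112, 112, 112, 112, 111, 112, 112, 111, 111, 111, 112, 111, 111, 112, 112, 115, 97, 22, 31, 33, 33, 32, 34, 30, 16, 18, 20, 16, 18, 19, 17, 14, 19, 17, 18, 19, 18, 18, 16, 14, 16, 15, 27, 33, 32, 32, 31, 30, 23, 82, 111, 113, 111, 110, 111, 110, 111, 111, 110, 111, 110, 111, 110, 110, 110, 110, 110, 110, 110, 110, 118, 70, 8, 13, 19, 22, 20, 22, 21, 13, 40, 100, 116, 111, 110, 110, 110, 110, 110, 110, 110, 109, 110, 110, 111, 109, 110, 110, 110, 110, 110, 109]
255 [116, 90, 30, 39, 44, 45, 46, 47, 47, 47, 48, 50, 49, 50, 50, 40, 111, 115, 112, 111, 111, 110, 111, 110, 110, 110, 111, 110, 109, 110, 109, 110, 110, 112, 103, 25, 30, 32, 33, 32, 30, 26, 40, 49, 50, 51, 54, 55, 58, 55, 52, 50, 48, 46, 44, 44, 45, 43, 41, 29, 27, 30, 32, 29, 32, 27, 18, 97, 112, 109, 108, 109, 108, 108, 109, 108, 108, 109, 108, 108, 108, 108, 107, 109, 109, 109, 109, 113, 114, 0, 12, 16, 15, 15, 17, 15, 20, 20, 21, 21, 21, 18, 11, 76, 122, 123, 111, 109, 109, 110, 109, 110, 109, 110, 110, 110, 109, 109, 110, 111]
[0.0011, 0.0001, -0.0003] [0.01, -0.02, -0.1]
```

The fin (234–267, mid 251) is now centred between the pads (215–289, mid 252). I'll close the gripper.

```bash
python3 -m pendant '[[[0.001,0,0,0,0,0,-1],[0.001,0,0,0,0,0,-1],[0.001,0,0,0,0,0,-1],[0.001,0,0,0,0,0,-1],[0.001,0,0,0,0,0,-1]]]' 12;  python3 -c "
from h import *
import math
def p(th):
    a=math.radians(th);x,z=-.138,.076
    return (.083+x*math.cos(a)+z*math.sin(a),.002,.074-x*math.sin(a)+z*math.cos(a))
row(p(0),12)
b=pose(p(0),12)
for th in(6,12,18,24,30):row(p(th),12+th*.4,base=b)
b=pose(p(30),24)
for th in(36,42,48,54,60):row(p(th),12+th*.4,base=b)
"
```

```text
time_s: 3.3
tcp_pos: [0.5218, 0.002, 0.3064]
eef_rot: [-179.9, -12.0, 168.1]
contact_force: [1.0, -12.0, 0.7]
gripper_width: 0.0097
gripper_force: 11.9
[-0.0013, 0.0003, 0.0006] [-0.06, 0.02, 0.04]
[-0.0123, 0.0, -0.0154] [0.0, 2.4, -0.0]
[-0.0261, 0.0, -0.0298] [0.0, 4.8, -0.0]
[-0.0414, 0.0, -0.0431] [0.0, 7.2, -0.0]
[-0.0581, 0.0, -0.0552] [0.0, 9.6, -0.0]
[-0.0761, 0.0, -0.0658] [0.0, 12.0, -0.0]
[-0.0168, 0.0, -0.0129] [-0.0, 2.4, 0.0]
[-0.0348, -0.0, -0.0244] [-0.0, 4.8, 0.0]
[-0.0541, -0.0, -0.0343] [-0.0, 7.2, 0.0]
[-0.0743, 0.0, -0.0426] [-0.0, 9.6, 0.0]
[-0.0954, 0.0, -0.0491] [-0.0, 12.0, 0.0]
```

```bash
python3 -m pendant '[[[0,-0.001,0,0,0,0,-1],[0,-0.002,0,0,0,0,-1],[0,-0.002,0,0,0,0,-1]]]' 12
```

```text
time_s: 3.6
tcp_pos: [0.5217, 0.0012, 0.3063]
eef_rot: [179.9, -12.0, 168.1]
contact_force: [-1.4, 6.6, 5.8]
gripper_width: 0.0098
gripper_force: 12.0
```

```bash
python3 -m pendant '[[[-0.0123,0.0007,-0.0154,0,2.4,0,-1],[-0.0261,0.0007,-0.0298,0,4.8,0,-1],[-0.0414,0.0007,-0.0431,0,7.2,0,-1],[-0.0581,0.0007,-0.0552,0,9.6,0,-1],[-0.0761,0.0007,-0.0658,0,12,0,-1]]]'
```

```text
time_s: 4.1
tcp_pos: [0.6074, -0.0168, 0.3549]
eef_rot: [180.0, -24.3, 168.1]
contact_force: [-5.8, 4.0, 3.7]
gripper_width: 0.0095
gripper_force: 12.0
```

```bash
python3 -m pendant '[[[-0.0168,0,-0.0129,0,2.4,0,-1],[-0.0348,0,-0.0244,0,4.8,0,-1],[-0.0541,0,-0.0343,0,7.2,0,-1],[-0.0743,0,-0.0426,0,9.6,0,-1],[-0.0954,0,-0.0491,0,12,0,-1]]]'; python3 -c "
from h import *
import math
def p(th):
    a=math.radians(th);x,z=-.138,.076
    return (.083+x*math.cos(a)+z*math.sin(a),.002,.074-x*math.sin(a)+z*math.cos(a))
b=pose(p(60),36)
row(p(60),36)
for th in(66,72,78,84,90):row(p(th),12+th*.4,base=b)
print(r.get_state()['joints'])
cv2.imwrite('pics/s2.png',r.capture('scene')[100:300,150:400,::-1].repeat(3,0).repeat(3,1))
"
```

```text
time_s: 4.6
tcp_pos: [0.7132, -0.0394, 0.3618]
eef_rot: [-180.0, -36.2, 168.1]
contact_force: [-1.8, 1.9, 7.1]
gripper_width: 0.0101
gripper_force: 12.0
[-0.0014, 0.0013, 0.001] [-0.04, -0.16, 0.04]
[-0.0203, -0.0, -0.0091] [0.0, 2.4, 0.0]
[-0.0415, 0.0, -0.0165] [0.0, 4.8, -0.0]
[-0.0634, -0.0, -0.022] [-0.0, 7.2, -0.0]
[-0.0858, 0.0, -0.0256] [0.0, 9.6, -0.0]
[-0.1086, -0.0, -0.0273] [0.0, 12.0, -0.0]
[   8.62299933   37.86522641   24.19274916  -12.694647   -110.26172773
 -111.23492608]
```

View pics/s2.png

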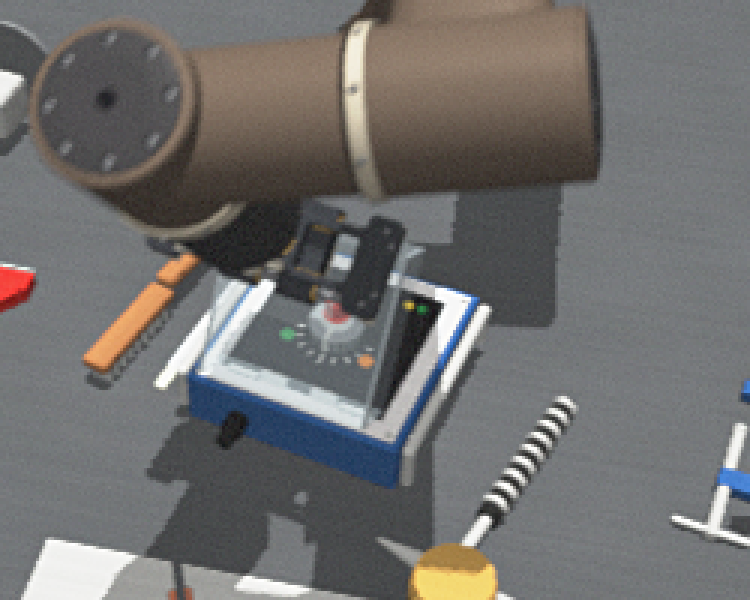

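The cover is about 60° open, held by the fin, and the orange dot is visible at lower right (365,360). I'll carry on along the arc.

```bash
python3 -m pendant '[[[-0.0203,0,-0.0091,0,2.4,0,-1],[-0.0415,0,-0.0165,0,4.8,0,-1],[-0.0634,0,-0.022,0,7.2,0,-1],[-0.0858,0,-0.0256,0,9.6,0,-1],[-0.1086,0,-0.0273,0,12,0,-1]]]'; python3 -c "
from h import *
import math
def p(th):
    a=math.radians(th);x,z=-.138,.076
    return (.083+x*math.cos(a)+z*math.sin(a),.002,.074-x*math.sin(a)+z*math.cos(a))
b=pose(p(90),48)
row(p(90),48)
for th in(94,98,102,105,105):row(p(th),12+th*.4,base=b)
print(r.get_state()['joints'])
"
```

```text
time_s: 5.15
tcp_pos: [0.8152, -0.0614, 0.3199]
eef_rot: [-179.9, -48.1, 168.1]
contact_force: [2.2, 1.4, 9.3]
gripper_width: 0.0097
gripper_force: 12.0
[-0.0012, 0.0017, 0.001] [-0.06, -0.05, -0.01]
[-0.0149, -0.0, -0.0032] [-0.0, 1.6, 0.0]
[-0.0301, 0.0, -0.0055] [-0.0, 3.2, 0.0]
[-0.0454, 0.0, -0.0069] [-0.0, 4.8, 0.0]
[-0.0569, 0.0, -0.0074] [0.0, 6.0, 0.0]
[-0.0569, 0.0, -0.0074] [0.0, 6.0, 0.0]
[   5.49595187   54.56021429   49.8338815   -16.98758021 -130.73275484
 -113.10675874]
```

```bash
python3 -m pendant '[[[-0.0149,0,-0.0032,0,1.6,0,-1],[-0.0301,0,-0.0055,0,3.2,0,-1],[-0.0454,0,-0.0069,0,4.8,0,-1],[-0.0569,0,-0.0074,0,6,0,-1],[-0.0569,0,-0.0074,0,6,0,-1]]]'; python3 -c "
from h import *
import math
def p(th):
    a=math.radians(th);x,z=-.138,.076
    return (.083+x*math.cos(a)+z*math.sin(a),.002,.074-x*math.sin(a)+z*math.cos(a))
row(p(105),54)
P=r.camera_params('top');im=r.capture('top');cv2.imwrite('pics/t2.png',im[...,::-1])
"
```

```text
time_s: 5.65
tcp_pos: [0.858, -0.0707, 0.2794]
eef_rot: [-179.9, -54.1, 168.0]
contact_force: [-2.1, -4.2, -2.5]
gripper_width: 0.0098
gripper_force: 12.0
[0.0014, 0.002, -0.0009] [-0.01, -0.1, -0.07]
```

```bash
python3 -m pendant '[[[0,0,0,0,0,0,-0.3],[0,0,0,0,0,0,-0.3],[0,0,-0.02,0,0,0,-0.3],[0,0,-0.05,0,0,0,-0.3],[0,0,-0.06,0,0,0,-0.3]]]'; python3 -c "
from h import *
s=r.get_state();b=(s['tcp_pos'],Ro.from_euler('xyz',s['eef_rot'],degrees=True))
for p,t in(((.20,0.002,.26),40),((.15,.002,.32),30),((.08,.002,.32),15),((0.02,.002,.26),0)):row(p,t,base=b)
"
```

```text
time_s: 6.2
tcp_pos: [0.868, -0.0772, 0.3119]
eef_rot: [180.0, -52.8, 168.1]
contact_force: [-0.3, 0.4, 1.4]
gripper_width: 0.0305
gripper_force: 0.0
[0.0737, 0.0063, -0.0185] [0.0, -12.83, 0.02]
[0.1781, 0.0064, -0.0064] [0.0, -22.83, 0.02]
[0.2562, 0.0064, 0.0703] [0.01, -37.83, 0.02]
[0.2738, 0.0064, 0.1839] [0.01, -52.83, 0.02]
```

```bash
python3 -c "
from h import *
s=r.get_state();b=(s['tcp_pos'],Ro.from_euler('xyz',s['eef_rot'],degrees=True))
print(cons(b[0]+b[1].apply([0,0,.159])))
for p,t in(((.215,0.002,.25),48),((.20,.002,.29),42),((.16,.002,.32),34),((.12,.002,.33),26)):row(p,t,base=b)
"
```

```text
[ 0.20527578 -0.00429729  0.21586129]
[0.0347, 0.0063, -0.0278] [0.0, -4.83, 0.02]
[0.0922, 0.0063, -0.0378] [0.0, -10.83, 0.02]
[0.1617, 0.0064, -0.0183] [0.0, -18.83, 0.02]
[0.2142, 0.0064, 0.0161] [0.01, -26.83, 0.02]
```

```bash
python3 -m pendant '[[[0.0347,0.003,-0.0278,0,-4.8,0,-0.3],[0.0922,0.006,-0.0378,0,-10.8,0,-0.3],[0.0922,0.006,-0.0378,0,-10.8,0,-0.3],[0.1617,0.006,-0.0183,0,-18.8,0,-0.3],[0.2142,0.006,0.0161,0,-26.8,0,-0.3]]]'; python3 -c "
from h import *
s=r.get_state();b=(s['tcp_pos'],Ro.from_euler('xyz',s['eef_rot'],degrees=True))
print(cons(b[0]+b[1].apply([0,0,.159])))
for p,t in(((.06,0,.31),18),((.0,.0,.27),9),((-.05,.0,.22),0)):row(p,t,base=b)
"
```

```text
time_s: 6.7
tcp_pos: [0.7778, -0.0501, 0.4453]
eef_rot: [-179.9, -28.4, 168.0]
contact_force: [1.8, 1.6, 3.0]
gripper_width: 0.0306
gripper_force: 0.0
[0.16244485 0.00345914 0.30551708]
[0.121, -0.0037, 0.0475] [-0.05, -10.44, -0.06]
[0.1788, -0.0037, 0.1177] [-0.06, -19.44, -0.06]
[0.2218, -0.0037, 0.1956] [-0.06, -28.44, -0.05]
```

```bash
python3 -m pendant '[[[0.06,-0.002,0.02,0,-5,0,-0.2],[0.121,-0.0037,0.0475,0,-10.4,0,-0.2],[0.121,-0.0037,0.0475,0,-10.4,0,-0.2],[0.1788,-0.0037,0.1177,0,-19.4,0,-0.2],[0.1788,-0.0037,0.1177,0,-19.4,0,-0.2]]]'|sed -n 2,4p; python3 -c "
from h import *
row((-.075,0,.22))
"
```

```text
tcp_pos: [0.5646, -0.0097, 0.435]
eef_rot: [179.8, -8.4, 168.1]
contact_force: [-0.6, 1.2, 1.3]
[0.087, 0.0006, 0.0694] [0.24, -8.35, 0.0]
```

```bash
python3 -m pendant '[[[0.087,0.0006,0.0694,0.1,-8.35,0,-0.2],[0.087,0.0006,0.0694,0.1,-8.35,0,-0.2],[0.087,0.0006,0.0694,0.1,-8.35,0,-0.2],[0.087,0.0006,0.0694,0.1,-8.35,0,-0.2],[0.087,0.0006,0.0694,0.1,-8.35,0,-0.2]]]'|sed -n 2,4p; python3 -c "
from h import *
import pickle
P=r.camera_params('wrist');im=r.capture('wrist');np.save('w4.npy',im);pickle.dump((P,r.get_state()),open('w4.pkl','wb'))
print(px(P,world((0,0,.115)),True))
t=r.capture('top');np.save('t4.npy',t);s=r.capture('scene');np.save('s4.npy',s)
a=cv2.resize(im[150:290,150:350,::-1],None,fx=4,fy=4,interpolation=cv2.INTER_CUBIC)
cv2.imwrite('pics/w4.png',a)
"
```

```text
tcp_pos: [0.4729, 0.0113, 0.3795]
eef_rot: [179.9, -0.4, 168.1]
contact_force: [0.6, 0.2, 0.1]
(np.float64(250.92234839873913), np.float64(273.8162912235388))
```

View pics/w4.png

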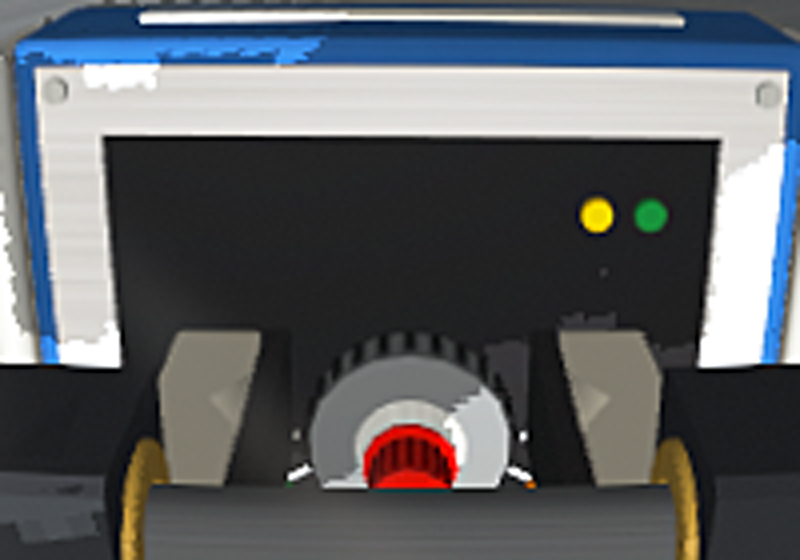

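The knob is centred in the wrist view, at column 252, but the gripper bar hides its top. I'll step back up to the earlier viewpoint.

```bash
python3 -m pendant '[[[-0.025,0,-0.04,0,0,0,-0.2],[-0.025,0,-0.04,0,0,0,-0.2],[-0.025,0,-0.04,0,0,0,-0.2],[-0.025,0,-0.04,0,0,0,-0.2]]]'|sed -n 2,4p; python3 -c "
from h import *
import pickle
P=r.camera_params('wrist');im=r.capture('wrist');np.save('w5.npy',im);pickle.dump((P,r.get_state()),open('w5.pkl','wb'))
print(px(P,world((0,0,.115)),True))
a=cv2.resize(im[195:275,200:305,::-1],None,fx=7,fy=7,interpolation=cv2.INTER_CUBIC)
cv2.imwrite('pics/w5.png',a)
"
```

```text
tcp_pos: [0.4976, 0.0056, 0.4164]
eef_rot: [-179.9, -0.7, 168.0]
contact_force: [0.2, 0.3, -0.4]
(np.float64(252.2775420465762), np.float64(235.80922194269533))
```

View pics/w5.png

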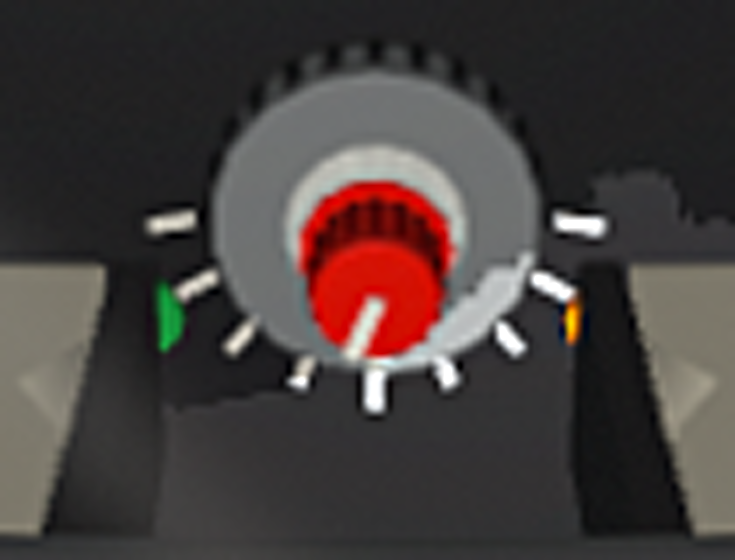

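The white line runs from (378,300) to (355,358), so it points about 20° towards the green side. The knob starts at −20° and has to turn +80° (left) to the orange dot. The gripper starts with a −35° twist to share out the turn.

```bash
python3 -c "
from h import *
row((.001,.001,.16),0,-35)
print(r.get_state()['joints'][[0,5]])
"
```

```text
[-0.05, 0.001, 0.0966] [-0.34, -0.7, 34.88]
[  23.17993496 -125.05640465]
```

```bash
python3 -m pendant '[[[-0.05,0.001,0.0966,-0.34,-0.7,34.9,-0.2],[-0.05,0.001,0.0966,-0.34,-0.7,34.9,-0.2],[-0.05,0.001,0.0966,-0.34,-0.7,34.9,-0.2],[-0.05,0.001,0.0966,-0.34,-0.7,34.9,-0.2],[-0.05,0.001,0.0966,-0.34,-0.7,34.9,-0.2]]]'|sed -n 2,4p; python3 -m pendant '[[[0,0,0,0,0,0,-0.2],[0,0,0,0,0,0,-0.2]]]'|sed -n 2,4p;python3 -c "
from h import *
row((.001,.001,.119),0,-35)
P=r.camera_params('wrist');im=r.capture('wrist')
print(px(P,world((0.001,0.001,.115)),True))
print(r.get_state()['joints'][[0,5]])
row((.001,.001,.119),0,-35)
cv2.imwrite('pics/w6.png',cv2.resize(im[190:330,150:350,::-1],None,fx=4,fy=4,interpolation=cv2.INTER_CUBIC))
"
```

```text
tcp_pos: [0.5452, -0.0036, 0.3184]
eef_rot: [-179.9, -0.0, 133.0]
contact_force: [-0.3, 0.4, 0.9]
tcp_pos: [0.5452, -0.0034, 0.3201]
eef_rot: [179.9, 0.1, 133.3]
contact_force: [0.8, -0.1, 0.1]
[-0.0002, -0.0003, 0.0421] [0.1, 0.06, 0.22]
(np.float64(251.1432055922922), np.float64(227.98083803480748))
[  20.23714818 -156.97204774]
[-0.0001, -0.0003, 0.0422] [0.11, 0.06, 0.17]
```

View pics/w6.png

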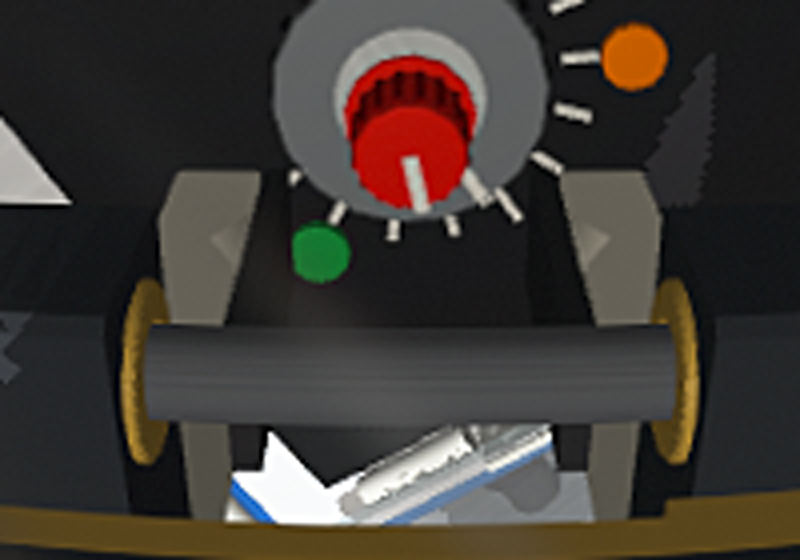

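The knob (crop 411,157) lies midway between the pads (about 410), so I'll descend.

```bash
python3 -m pendant '[[[-0.0005,0,0.02,0.1,0,0,-0.2],[-0.0005,0,0.0405,0.1,0,0,-0.2],[-0.0005,0,0.0405,0.1,0,0,-0.2],[-0.0005,0,0.0405,0.1,0,0,-0.4],[-0.0005,0,0.0405,0.1,0,0,-0.4]]]'; python3 -c "
from h import *
row((.001,.001,.119),0,-35)"
```

```text
time_s: 9.55
tcp_pos: [0.5462, -0.0037, 0.2805]
eef_rot: [179.9, 0.1, 133.2]
contact_force: [0.4, 1.0, -0.9]
gripper_width: 0.0276
gripper_force: 0.0
[0.0007, -0.0007, 0.0025] [0.05, 0.1, 0.06]
```

```bash
python3 -m pendant '[[[0,0,0.0015,0,0,0,-0.4],[0,0,0.0015,0,0,0,-1],[0,0,0.0015,0,0,0,-1],[0,0,0.0015,0,0,0,-1],[0,0,0.0015,0,0,0,-1]]]' 18; python3 -m pendant '[[[0,0,0,0,0,0,-1]]]'; python3 -c "
from h import *
s=r.get_state();R=Ro.from_euler('xyz',s['eef_rot'],degrees=True)
print(R.inv().apply(s['contact_force']),R.inv().apply(s['moment']))
row((.001,.001,.119),0,-35)"
```

```text
time_s: 10.05
tcp_pos: [0.546, -0.0037, 0.2783]
eef_rot: [180.0, 0.1, 133.1]
contact_force: [-0.1, 1.6, 3.0]
gripper_width: 0.0197
gripper_force: 18.0
time_s: 10.15
tcp_pos: [0.546, -0.0038, 0.2782]
eef_rot: [180.0, 0.1, 133.1]
contact_force: [-0.6, 1.5, 5.0]
gripper_width: 0.0193
gripper_force: 18.0
[ 1.54424998  0.61054009 -5.02801962] [-0.20404177  0.26359389 -0.0173964 ]
[0.0006, -0.0006, 0.0002] [0.01, 0.07, 0.02]
```

```bash
python3 -m pendant '[[[0,0,0.0005,0,0,0,-1],[0,0,0.0005,0,0,0,-1]]]'|sed -n 2,4p; python3 -m pendant '[[[0,0,0.0005,0,0,0,-1],[0,0,0.0005,0,0,0,-1]]]'|sed -n 2,4p;python3 -m pendant '[[[0,0,0.0005,0,0,0,-1],[0,0,0.0005,0,0,0,-1]]]'|sed -n 2,4p
```

```text
tcp_pos: [0.546, -0.0038, 0.2776]
eef_rot: [180.0, 0.1, 133.1]
contact_force: [0.9, 1.8, 5.2]
tcp_pos: [0.546, -0.0038, 0.2771]
eef_rot: [180.0, 0.1, 133.1]
contact_force: [0.1, 0.8, 5.4]
tcp_pos: [0.546, -0.0038, 0.2766]
eef_rot: [180.0, 0.1, 133.1]
contact_force: [0.8, 1.4, 4.4]
```

```bash
python3 -m pendant '[[[0,0,0.0004,0,0,0,-1],[0,0,0.0004,0,0,0,-1]]]'|sed -n '2p;4p'; python3 -m pendant '[[[0,0,0.0004,0,0,0,-1],[0,0,0.0004,0,0,0,-1]]]'|sed -n '2p;4p'
```

```text
tcp_pos: [0.546, -0.0038, 0.2762]
contact_force: [-0.4, 1.3, 4.3]
tcp_pos: [0.546, -0.0038, 0.2758]
contact_force: [0.1, 1.5, 5.6]
```

```bash
python3 -m pendant '[[[0,0,0.0004,0,0,0,-1],[0,0,0.0004,0,0,0,-1]]]'|sed -n '2p;4p'; python3 -m pendant '[[[0,0,0.0004,0,0,0,-1],[0,0,0.0004,0,0,0,-1]]]'|sed -n '2p;4p'
```

```text
tcp_pos: [0.546, -0.0038, 0.2754]
contact_force: [-0.1, 1.6, 6.4]
tcp_pos: [0.546, -0.0038, 0.275]
contact_force: [0.2, 1.5, 5.1]
```

```bash
for i in 1; do python3 -m pendant '[[[0,0,0.0003,0,0,0,-1],[0,0,0.0003,0,0,0,-1]]]'|sed -n '2p;4p'; done; python3 -m pendant '[[[0,0,0.0003,0,0,0,-1],[0,0,0.0003,0,0,0,-1]]]'|sed -n '2p;4p'
```

```text
tcp_pos: [0.546, -0.0038, 0.2747]
contact_force: [0.5, 0.6, 6.2]
tcp_pos: [0.546, -0.0038, 0.2745]
contact_force: [-1.3, 1.1, 6.3]
```

```bash
python3 -m pendant '[[[0,0,0.0003,0,0,0,-1],[0,0,0.0003,0,0,0,-1]]]'|sed -n '2p;4p'; python3 -m pendant '[[[0,0,0.0003,0,0,0,-1],[0,0,0.0003,0,0,0,-1]]]'|sed -n '2p;4p'
```

```text
tcp_pos: [0.546, -0.0038, 0.2742]
contact_force: [-0.5, 1.0, 5.1]
tcp_pos: [0.546, -0.0038, 0.2739]
contact_force: [-0.0, 0.9, 6.3]
```

```bash
python3 -m pendant '[[[0,0,0.0003,0,0,0,-1],[0,0,0.0003,0,0,0,-1]]]'|sed -n '2p;4p'; python3 -m pendant '[[[0,0,0.0003,0,0,0,-1],[0,0,0.0003,0,0,0,-1]]]'|sed -n '2p;4p'
```

```text
tcp_pos: [0.546, -0.0038, 0.2736]
contact_force: [-0.8, 1.0, 5.7]
tcp_pos: [0.546, -0.0038, 0.2733]
contact_force: [-0.1, 1.9, 6.5]
```

```bash
python3 -m pendant '[[[0,0,0.0003,0,0,0,-1],[0,0,0.0003,0,0,0,-1]]]'|sed -n '2p;4p'; python3 -c "
from h import *
cv2.imwrite('pics/w7.png',r.capture('wrist')[180:330,150:350,::-1].repeat(3,0).repeat(3,1))"
```

```text
tcp_pos: [0.546, -0.0038, 0.273]
contact_force: [-0.8, 1.7, 6.9]
```

```bash
python3 -m pendant '[[[0,0,0.0003,0,0,0,-1],[0,0,0.0003,0,0,0,-1]]]'|sed -n '2p;4p'; python3 -m pendant '[[[0,0,0.0002,0,0,0,-1],[0,0,0.0002,0,0,0,-1]]]'|sed -n '2p;4p'
```

```text
tcp_pos: [0.546, -0.0038, 0.2728]
contact_force: [-0.5, 0.9, 7.5]
tcp_pos: [0.546, -0.0038, 0.2728]
contact_force: [-0.7, 1.4, 8.5]
```

```bash
python3 -m pendant '[[[0,0,0.0003,0,0,0,-1],[0,0,0.0003,0,0,0,-1]]]'|sed -n '2p;4p'; python3 -m pendant '[[[0,0,0.0002,0,0,0,-1],[0,0,0.0002,0,0,0,-1]]]'|sed -n '2p;4p'
```

```text
tcp_pos: [0.5461, -0.0038, 0.2726]
contact_force: [-1.0, 1.2, 10.1]
tcp_pos: [0.5461, -0.0038, 0.2726]
contact_force: [-1.8, 1.4, 10.9]
```

The stop is at TCP z ≈ 0.2728, where the force climbs and the motion ends. I'll back off to a light bearing and test the turn.

```bash
python3 -m pendant '[[[0,0,-0.0004,0,0,0,-1],[0,0,-0.0004,0,0,0,-1]]]'|sed -n '2p;4p'; python3 -m pendant '[[[0,0,0,0,0,-2,-1],[0,0,0,0,0,-4,-1],[0,0,0,0,0,-5,-1],[0,0,0,0,0,-5,-1]]]'|sed -n '2,4p'; cat > f.py <<'E'
from h import *
s=r.get_state();R=Ro.from_euler('xyz',s['eef_rot'],degrees=True)
print("Ftool",np.round(R.inv().apply(s['contact_force']),1),"M",np.round(R.inv().apply(s['moment']),3),"z",round(s['tcp_pos'][2],4),"w",round(s['gripper_width'],4),"yaw",round(s['eef_rot'][2],1))
E
python3 f.py
```

```text
tcp_pos: [0.5461, -0.0038, 0.2728]
contact_force: [0.2, 0.2, 8.5]
tcp_pos: [0.5461, -0.0038, 0.2727]
eef_rot: [180.0, 0.1, 138.2]
contact_force: [-0.3, 1.7, 9.2]
Ftool [ 1.3  1.1 -9.2] M [-0.092  0.523 -0.005] z 0.2727 w 0.0191 yaw 138.2
```

```bash
python3 -m pendant '[[[0,0,-0.0001,0,0,-2.5,-1],[0,0,-0.0001,0,0,-5,-1],[0,0,-0.0001,0,0,-5,-1]]]'|sed -n '4p'; python3 f.py
```

```text
contact_force: [-1.6, 0.6, 7.5]
Ftool [ 1.6 -0.5 -7.5] M [-0.172  0.471 -0.049] z 0.2728 w 0.0191 yaw 143.2
```

```bash
python3 -m pendant '[[[0,0,0,0,0,-3,-1],[0,0,0,0,0,-6,-1],[0,0,0,0,0,-9,-1],[0,0,0,0,0,-10,-1],[0,0,0,0,0,-10,-1]]]'|sed -n '4p'; python3 f.py
```

```text
contact_force: [-1.3, 2.2, 7.8]
Ftool [ 2.2  1.4 -7.8] M [-0.207  0.437 -0.035] z 0.2728 w 0.0192 yaw 153.2
```

```bash
python3 -m pendant '[[[0,0,0,0,0,-4,-1],[0,0,0,0,0,-8,-1],[0,0,0,0,0,-12,-1],[0,0,0,0,0,-15,-1],[0,0,0,0,0,-15,-1]]]'|sed -n '4p'; python3 f.py
```

```text
contact_force: [-1.1, 0.9, 8.3]
Ftool [ 1.3  0.6 -8.3] M [-0.261  0.406  0.051] z 0.2728 w 0.0195 yaw 168.2
```

```bash
python3 -m pendant '[[[0,0,0,0,0,-4,-1],[0,0,0,0,0,-8,-1],[0,0,0,0,0,-12,-1],[0,0,0,0,0,-15,-1],[0,0,0,0,0,-15,-1]]]'|sed -n '4p'; python3 f.py; python3 -c "
from h import *
im=r.capture('wrist');cv2.imwrite('pics/w8.png',cv2.resize(im[180:330,150:350,::-1],None,fx=3,fy=3,interpolation=cv2.INTER_CUBIC))
t=r.capture('scene');cv2.imwrite('pics/s8.png',t[...,::-1])"
```

```text
contact_force: [-0.7, 0.1, 8.5]
Ftool [ 0.7  0.1 -8.5] M [-0.344  0.292 -0.016] z 0.2728 w 0.0194 yaw -176.8
```

```bash
python3 -m pendant '[[[0,0,0,0,0,-4,-1],[0,0,0,0,0,-8,-1],[0,0,0,0,0,-12,-1],[0,0,0,0,0,-15,-1],[0,0,0,0,0,-15,-1]]]'|sed -n '4p'; python3 f.py; python3 -m pendant '[[[0,0,0,0,0,-4,-1],[0,0,0,0,0,-8,-1],[0,0,0,0,0,-12,-1],[0,0,0,0,0,-15,-1],[0,0,0,0,0,-15,-1]]]'|sed -n '4p'; python3 f.py
```

```text
contact_force: [-0.7, 0.8, 8.7]
Ftool [ 0.5  1.  -8.7] M [-0.375  0.206 -0.027] z 0.2727 w 0.0193 yaw -161.8
contact_force: [-0.5, 0.5, 7.7]
Ftool [ 0.2  0.6 -7.7] M [-0.356  0.152 -0.028] z 0.2727 w 0.0197 yaw -146.8
```

```bash
python3 -m pendant '[[[0,0,-0.001,0,0,0,-1],[0,0,-0.002,0,0,0,-1],[0,0,-0.003,0,0,0,-1],[0,0,-0.004,0,0,0,-1],[0,0,-0.004,0,0,0,-1]]]'|sed -n '4p'; python3 f.py; python3 -m pendant '[[[0,0,0,0,0,0,-0.4],[0,0,0,0,0,0,-0.4],[0,0,0,0,0,0,-0.3],[0,0,-0.03,0,0,0,-0.3],[0,0,-0.05,0,0,0,-0.3]]]'|sed -n '4,5p'; python3 f.py
```

```text
contact_force: [0.4, 0.1, 5.1]
Ftool [-0.4 -0.2 -5.1] M [-0.087 -0.134 -0.003] z 0.2765 w 0.0191 yaw -146.9
contact_force: [1.0, 0.1, 0.8]
gripper_width: 0.031
Ftool [-0.9 -0.4 -0.8] M [-0.035 -0.096 -0.034] z 0.3266 w 0.031 yaw -146.9
```

```bash
python3 -c "
from h import *
row((-.05,0.001,.27),0,0)"
```

```text
[0.0365, 0.0364, -0.1023] [-0.08, -0.08, 45.02]
```

```bash
python3 -m pendant '[[[0.0,0.0,-0.05,0,0,8,-0.3],[0.0365,0.0364,-0.1023,0,0,45,-0.3],[0.0365,0.0364,-0.1023,0,0,45,-0.3],[0.0365,0.0364,-0.1023,0,0,45,-0.3],[0.0365,0.0364,-0.1023,0,0,45,-0.3]]]'|sed -n '2,4p';python3 -m pendant '[[[0,0,0,0,0,5,-0.3],[0,0,0,0,0,5,-0.3]]]'|sed -n '2,4p'; python3 -c "
from h import *
P=r.camera_params('wrist');im=r.capture('wrist');np.save('w9.npy',im)
print(px(P,world((0.001,0.001,.115)),True))
row((-.05,0.001,.27),0,0)
f=lambda i:cv2.resize(i[185:275,195:310,::-1],None,fx=3.4,fy=3.4,interpolation=cv2.INTER_CUBIC)
cv2.imwrite('pics/w9.png',np.hstack([f(np.load('w5.npy')),f(im)]))"
```

```text
tcp_pos: [0.4945, 0.0069, 0.4292]
eef_rot: [180.0, 0.1, 170.4]
contact_force: [-0.4, 0.5, -0.0]
tcp_pos: [0.495, 0.0068, 0.4281]
eef_rot: [-179.9, -0.0, 165.7]
contact_force: [-0.8, -0.1, 0.3]
(np.float64(254.41489755647885), np.float64(230.89136251262198))
[-0.0002, 0.0001, -0.001] [-0.07, -0.02, -2.25]
```

View pics/w9.png

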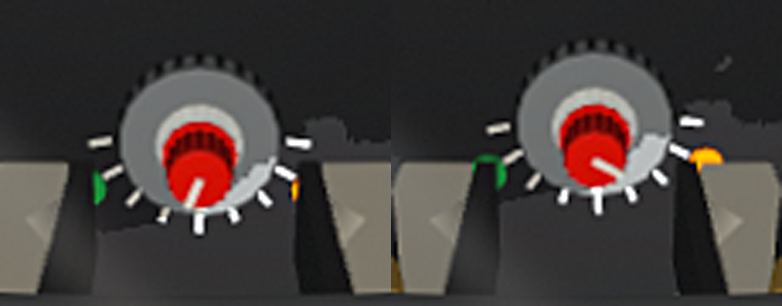

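The white line now runs (596,160)→(624,176), i.e. 60° towards the orange dot, and the knob stands at its full height again. Now I go back over the cover to re-grip the fin.

```bash
python3 -c "
from h import *
s=r.get_state();b=(s['tcp_pos'],Ro.from_euler('xyz',s['eef_rot'],degrees=True))
for p,t in(((.0,0.002,.30),8),((.05,.002,.31),16),((.1,.002,.32),24),((.14,.002,.32),32),((.18,.002,.31),40)):row(p,t,base=b)
"
```

```text
[-0.0722, 0.0039, -0.0294] [0.09, 7.98, -2.25]
[-0.1439, 0.0067, -0.0349] [0.24, 15.98, -2.24]
[-0.2146, 0.0094, -0.0373] [0.4, 23.97, -2.23]
[-0.2742, 0.0118, -0.0269] [0.56, 31.97, -2.21]
[-0.3321, 0.0141, -0.0039] [0.72, 39.97, -2.18]
```

```bash
python3 -m pendant '[[[-0.0722,0.0039,-0.0294,0,8,-2.2,-0.3],[-0.1439,0.0067,-0.0349,0.2,16,-2.2,-0.3],[-0.2146,0.0094,-0.0373,0.4,24,-2.2,-0.3],[-0.2742,0.0118,-0.0269,0.56,32,-2.2,-0.3],[-0.3321,0.0141,-0.0039,0.7,40,-2.2,-0.3]]]'|sed -n '2,4p'; python3 -c "
from h import *
s=r.get_state();b=(s['tcp_pos'],Ro.from_euler('xyz',s['eef_rot'],degrees=True))
print(cons(b[0]+b[1].apply([0,0,.159])))
g=(np.array([.858,-.0707,.2794]),Ro.from_euler('xyz',[180,-54.1,168.1],degrees=True))
print(cons(g[0]+g[1].apply([0,0,.159])))
for p,t in(((.19,.001,.30),42),((.215,.001,.275),48),((.22,.001,.25),52),((.215,.001,.23),54)):row(p,t,base=b)
"
```

```text
tcp_pos: [0.7361, -0.044, 0.4497]
eef_rot: [179.8, -40.1, 168.3]
contact_force: [2.3, 2.3, 1.8]
[0.09369965 0.0012245  0.32804232]
[ 1.92105918e-01 -2.91805992e-05  1.86166795e-01]
[-0.097, -0.0002, -0.0405] [0.1, 1.9, 0.17]
[-0.1488, -0.0003, -0.0361] [0.09, 7.9, 0.18]
[-0.1797, -0.0004, -0.0183] [0.08, 11.9, 0.18]
[-0.1941, -0.0005, 0.0015] [0.08, 13.9, 0.18]
```

```bash
python3 -m pendant '[[[-0.05,0,-0.035,0,1,0.2,-0.3],[-0.097,0,-0.0405,0,2,0.2,-0.3],[-0.097,0,-0.0405,0,2,0.2,-0.3],[-0.097,0,-0.0405,0,2,0.2,-0.3]]]'|sed -n '2,4p'; python3 -c "
from h import *
s=r.get_state();b=(s['tcp_pos'],Ro.from_euler('xyz',s['eef_rot'],degrees=True))
print(cons(b[0]+b[1].apply([0,0,.159])))
for p,t in(((.205,.0005,.26),46),((.21,.0005,.235),50),((.208,.0005,.22),53),((.208,.0005,.216),54)):row(p,t,base=b)
"
```

```text
tcp_pos: [0.8347, -0.0643, 0.4089]
eef_rot: [-179.8, -42.5, 167.7]
contact_force: [-0.8, -0.3, -0.0]
[0.18937776 0.00150348 0.29169984]
[-0.0427, -0.0007, 0.0131] [0.05, 3.51, -0.26]
[-0.0743, -0.0006, 0.0292] [0.05, 7.51, -0.26]
[-0.0912, -0.0005, 0.043] [0.06, 10.51, -0.26]
[-0.0966, -0.0005, 0.0464] [0.06, 11.51, -0.26]
```

```bash
python3 -m pendant '[[[-0.0427,-0.0007,0.0131,0,3.5,-0.2,-0.3],[-0.0743,-0.0006,0.0292,0,7.5,-0.2,-0.3],[-0.0912,-0.0005,0.043,0,10.5,-0.2,-0.3],[-0.0966,-0.0005,0.0464,0,11.5,-0.2,-0.3],[-0.0966,-0.0005,0.0464,0,11.5,-0.2,-0.3]]]'|sed -n '2,4p'; python3 -c "
from h import *
s=r.get_state();b=(s['tcp_pos'],Ro.from_euler('xyz',s['eef_rot'],degrees=True))
print(cons(b[0]+b[1].apply([0,0,.159])))
row((.192,.0005,.186),54)
row((.192,.0005,.186),54)
im=r.capture('wrist');cv2.imwrite('pics/w10.png',cv2.resize(im[150:350,120:390,::-1],None,fx=2.5,fy=2.5))
"
```

```text
tcp_pos: [0.8656, -0.0725, 0.3198]
eef_rot: [179.8, -53.1, 168.1]
contact_force: [0.1, -0.4, 1.2]
[2.01634132e-01 1.45458031e-04 2.24276773e-01]
[-0.0274, 0.0006, 0.0307] [0.13, 0.93, 0.02]
[-0.0274, 0.0006, 0.0307] [0.13, 0.93, 0.02]
```

View pics/w10.png

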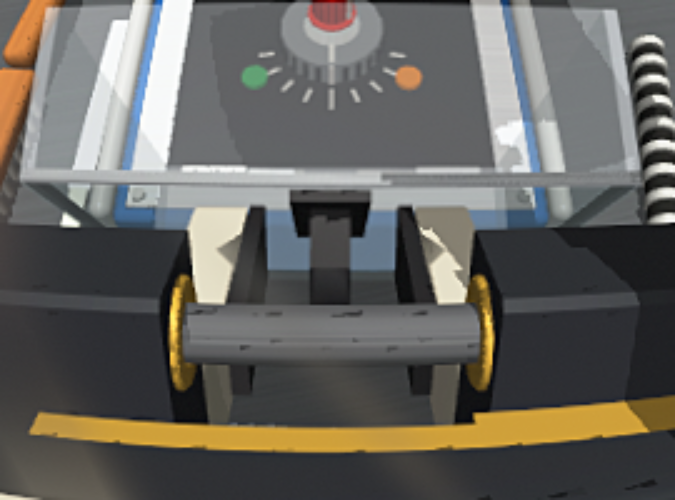

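The fin (x of about 330) sits midway between the pads (267–398). I'll move in and grip.

```bash
python3 -m pendant '[[[-0.014,0,0.016,0,0.5,0,-0.3],[-0.0274,0,0.0307,0,1,0,-0.3],[-0.0274,0,0.0307,0,1,0,-0.3]]]'|sed -n '2,4p';  python3 f.py; python3 -m pendant '[[[0,0,0,0,0,0,-1],[0,0,0,0,0,0,-1],[0,0,0,0,0,0,-1],[0,0,0,0,0,0,-1]]]' 12|sed -n '2,6p'; python3 f.py; python3 -c "
from h import *
import math
def p(th):
    a=math.radians(th);x,z=-.138,.076
    return (.083+x*math.cos(a)+z*math.sin(a),0,.074-x*math.sin(a)+z*math.cos(a))
s=r.get_state();b=(s['tcp_pos'],Ro.from_euler('xyz',s['eef_rot'],degrees=True))
q=cons(b[0]+b[1].apply([0,0,.159]));print(q,np.hypot(q[0]-.083,q[2]-.074),np.hypot(.138,.076))
row(p(105),54)
b=pose(p(105),54)
for th in(100,94,88,82,76):row(p(th),12+th*.4,base=b)
b=pose(p(76),12+76*.4)
for th in(70,64,58,52,46):row(p(th),12+th*.4,base=b)
b=pose(p(46),12+46*.4)
for th in(40,34,28,22,16):row(p(th),12+th*.4,base=b)
b=pose(p(16),12+16*.4)
for th in(12,8,4,1,0):row(p(th),12+th*.4,base=b)
"
```

```text
tcp_pos: [0.8574, -0.0702, 0.2791]
eef_rot: [179.8, -54.1, 168.2]
contact_force: [-0.3, 1.1, -1.3]
Ftool [-0.8  1.   1.1] M [-0.054 -2.744  0.061] z 0.2791 w 0.0306 yaw 168.2
tcp_pos: [0.8581, -0.0712, 0.2793]
eef_rot: [179.9, -54.1, 168.1]
contact_force: [2.9, -0.2, 5.0]
gripper_width: 0.01
gripper_force: 12.0
Ftool [ 2.4  0.4 -5.2] M [-0.066 -1.933  0.089] z 0.2793 w 0.01 yaw 168.1
[ 1.92318478e-01 -1.02337290e-04  1.86008926e-01] 0.15651367130532176 0.15754364474646385
[0.0017, 0.0005, -0.0008] [0.14, -0.08, -0.02]
[0.019, -0.0, 0.0031] [-0.0, -2.0, 0.0]
[0.0413, -0.0, 0.0086] [0.0, -4.4, 0.0]
[0.063, -0.0, 0.016] [0.0, -6.8, -0.0]
[0.0838, -0.0, 0.0252] [0.0, -9.2, 0.0]
[0.1037, -0.0, 0.0362] [0.0, -11.6, 0.0]
[0.0209, -0.0, 0.0085] [-0.0, -2.4, 0.0]
[0.0408, 0.0, 0.0188] [0.0, -4.8, 0.0]
[0.0595, -0.0, 0.0306] [0.0, -7.2, 0.0]
[0.077, -0.0, 0.0439] [-0.0, -9.6, 0.0]
[0.0931, -0.0, 0.0586] [-0.0, -12.0, 0.0]
[0.0176, -0.0, 0.0125] [0.0, -2.4, -0.0]
[0.0338, 0.0, 0.0264] [0.0, -4.8, -0.0]
[0.0485, 0.0, 0.0414] [0.0, -7.2, -0.0]
[0.0617, -0.0, 0.0575] [0.0, -9.6, -0.0]
[0.0731, -0.0, 0.0745] [0.0, -12.0, -0.0]
[0.009, 0.0, 0.0101] [-0.0, -1.6, -0.0]
[0.0173, 0.0, 0.0206] [-0.0, -3.2, -0.0]
[0.0248, 0.0, 0.0314] [-0.0, -4.8, -0.0]
[0.03, 0.0, 0.0398] [-0.0, -6.0, -0.0]
[0.0316, -0.0, 0.0426] [-0.0, -6.4, 0.0]
```

```bash
python3 -m pendant '[[[0.019,0,0.0031,0,-2,0,-1],[0.0413,0,0.0086,0,-4.4,0,-1],[0.063,0,0.016,0,-6.8,0,-1],[0.0838,0,0.0252,0,-9.2,0,-1],[0.1037,0,0.0362,0,-11.6,0,-1]]]'|sed -n '2,6p';python3 -m pendant '[[[0.0209,0,0.0085,0,-2.4,0,-1],[0.0408,0,0.0188,0,-4.8,0,-1],[0.0595,0,0.0306,0,-7.2,0,-1],[0.077,0,0.0439,0,-9.6,0,-1],[0.0931,0,0.0586,0,-12,0,-1]]]'|sed -n '2,6p'
```

```text
tcp_pos: [0.7695, -0.0523, 0.3392]
eef_rot: [179.9, -42.5, 168.0]
contact_force: [2.0, 1.2, -6.4]
gripper_width: 0.0101
gripper_force: 12.0
tcp_pos: [0.6641, -0.0296, 0.3601]
eef_rot: [179.9, -30.4, 168.0]
contact_force: [5.5, 0.0, -7.4]
gripper_width: 0.0098
gripper_force: 12.0
```

```bash
python3 -m pendant '[[[0.0176,0,0.0125,0,-2.4,0,-1],[0.0338,0,0.0264,0,-4.8,0,-1],[0.0485,0,0.0414,0,-7.2,0,-1],[0.0617,0,0.0575,0,-9.6,0,-1],[0.0731,0,0.0745,0,-12,0,-1]]]'|sed -n '2,6p';python3 -m pendant '[[[0.009,0,0.0101,0,-1.6,0,-1],[0.0173,0,0.0206,0,-3.2,0,-1],[0.0248,0,0.0314,0,-4.8,0,-1],[0.0248,0,0.0314,0,-4.8,0,-1]]]'|sed -n '2,6p'; python3 -c "
from h import *
s=r.get_state();b=(s['tcp_pos'],Ro.from_euler('xyz',s['eef_rot'],degrees=True))
q=cons(b[0]+b[1].apply([0,0,.159]));print(q,np.degrees(np.arctan2(q[2]-.074,.083-q[0])-np.arctan2(.076,.138)))"
```

```text
tcp_pos: [0.5662, -0.0085, 0.3342]
eef_rot: [179.8, -18.2, 168.0]
contact_force: [6.7, 0.2, -3.3]
gripper_width: 0.0097
gripper_force: 12.0
tcp_pos: [0.533, -0.0013, 0.3121]
eef_rot: [179.8, -13.6, 168.0]
contact_force: [5.7, -1.3, -6.4]
gripper_width: 0.0101
gripper_force: 12.0
[-0.04865215  0.00135056  0.15750623] 3.5440692207782836
```

```bash
python3 -m pendant '[[[0.0035,0,0.0055,0,-0.9,0,-1],[0.0062,0,0.0105,0,-1.6,0,-1],[0.0062,0,0.0105,0,-1.6,0,-1]]]'|sed -n '2,4p'; python3 f.py
```

```text
tcp_pos: [0.5242, 0.0006, 0.3029]
eef_rot: [179.9, -12.2, 168.0]
contact_force: [0.8, 4.5, -1.6]
Ftool [-0.2  4.6  1.7] M [-1.495 -1.024  0.136] z 0.3029 w 0.0098 yaw 168.0
```

```bash
python3 -m pendant '[[[0,0,0.0015,0,0,0,-1],[0,0,0.0015,0,0,0,-1]]]'|sed -n '2,4p'; python3 -c "
from h import *
s=r.get_state();b=(s['tcp_pos'],Ro.from_euler('xyz',s['eef_rot'],degrees=True))
q=cons(b[0]+b[1].apply([0,0,.159]));print(q,np.degrees(np.arctan2(q[2]-.074,.083-q[0])-np.arctan2(.076,.138)))
im=r.capture('scene');cv2.imwrite('pics/s11.png',cv2.resize(im[150:290,190:340,::-1],None,fx=4,fy=4,interpolation=cv2.INTER_CUBIC))"
```

```text
tcp_pos: [0.5243, 0.0006, 0.3023]
eef_rot: [179.9, -12.3, 168.0]
contact_force: [-2.6, 6.7, 7.8]
[-0.05412282  0.00127124  0.14690398] -0.8444557029555247
```

The force now pushes back upward, so the cover is shut. I'll release and rise along the tool axis.

```bash
python3 -m pendant '[[[0,0,-0.001,0,0,0,-0.3],[0,0,-0.001,0,0,0,-0.3],[0,0,-0.001,0,0,0,-0.3],[0,0,-0.04,0,0,0,-0.3],[0,0,-0.08,0,0,0,-0.3]]]'|sed -n '2,6p'; python3 -m pendant '[[[0.05,0.05,-0.03,0,0,0,-0.3],[0.1,0.1,-0.05,0,0,0,-0.3],[0.1,0.15,-0.05,0,0,0,-0.3],[0.1,0.2,-0.05,0,0,0,-0.3],[0.1,0.22,-0.05,0,0,0,-0.3]]]'|sed -n '2,4p'; python3 -c "
from h import *
a=r.capture('scene')[165:265,205:320,::-1];b=r.capture('top')[140:240,205:310,::-1]
f=lambda i:cv2.resize(i,None,fx=3.6,fy=3.6,interpolation=cv2.INTER_CUBIC)
cv2.imwrite('pics/fin.png',np.hstack([f(b),f(a)]))"
```

```text
tcp_pos: [0.5403, -0.0038, 0.3794]
eef_rot: [-179.9, -12.4, 168.0]
contact_force: [1.1, 0.2, 0.4]
gripper_width: 0.0303
gripper_force: 0.0
tcp_pos: [0.4995, 0.2219, 0.4506]
eef_rot: [179.9, -12.2, 168.0]
contact_force: [1.3, 0.1, 0.4]
```

View pics/fin.png

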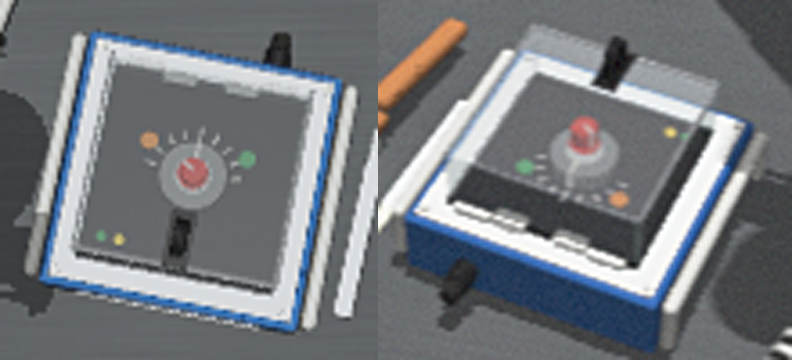

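The cover is shut exactly as at the start, the red knob's line points at the orange dot, and the coarse line is unchanged.

```bash
python3 -c "
from plant import r
print(r.get_state()['time_s'],r.close_job())"
```

```text
the job is handed in; nothing more can be done
24.75 None
```

I turned the red fine knob 80° left to the orange dot and it rose into that click; the cover is shut again, the grey coarse knob looks unmoved, and I handed the job in at 24.75 s with the arm clear.

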